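# Press the proud cell home and release the tray

## Task

One battery cell in the yellow tray stands proud of the others: with the fingertips, gently press it straight down until it is fully home, level with the rest. Then press the square button on the control box to release the tray, let it spring back, and withdraw. Do not grip or lift anything, and do not touch the other cells, the other two buttons or the things standing and lying on the bench.

Things in the scene. Friction and masses are not known exactly. Their poses are not given: they have to be found in the camera images.
- proud_cell (a joint): How far the proud battery cell stands above home, m: 15 to 22 mm at the start, 0 when fully home (top level with the others). It slides down its collar against friction: about 5 N moves it, and it stays where it is left. It can also be pulled up.
- proud_cell_top (a point): Centre of the flat top face of the proud cell (bright steel, 46 mm across, 80 mm tall), z up. It is 92 mm above the bench when home and stands 15 to 22 mm higher at the start. Once home, the cell rests on a sprung seat that gives at about 4 N per further mm, up to 8 mm, and lifts the cell back level when let go (proud_cell stays 0 meanwhile).
- place_proud: The proud cell's place in the tray: a yellow collar 56 mm across and 12 mm high, with that cell in it. Origin: centre of the collar's underside, on the tray's deck, 25 mm above the bench.
- tray: Yellow plastic tray, 214 x 150 x 25 mm, fixed to the bench. Origin: centre of its underside; x along its long side, z up. On it are six places in 2 rows of 3, 64 mm apart both ways: five with steel cells, one empty collar. Between neighbouring cells there is an 18 mm gap. Which cell is in which place varies.
- place_a: A place in the tray: a yellow collar 56 mm across and 12 mm high, with a bright steel battery cell (46 mm across, 80 mm tall) fully home in it. Origin: centre of the collar's underside, on the tray's deck, 25 mm above the bench; the cell's flat top is 67 mm above the origin (92 mm above the bench). Not to be touched.
- place_b: A place in the tray: a yellow collar 56 mm across and 12 mm high, with a bright steel battery cell (46 mm across, 80 mm tall) fully home in it. Origin: centre of the collar's underside, on the tray's deck, 25 mm above the bench; the cell's flat top is 67 mm above the origin (92 mm above the bench). Not to be touched.
- place_c: A place in the tray: a yellow collar 56 mm across and 12 mm high, with a bright steel battery cell (46 mm across, 80 mm tall) fully home in it. Origin: centre of the collar's underside, on the tray's deck, 25 mm above the bench; the cell's flat top is 67 mm above the origin (92 mm above the bench). Not to be touched.
- place_d: A place in the tray: a yellow collar 56 mm across and 12 mm high, with a bright steel battery cell (46 mm across, 80 mm tall) fully home in it. Origin: centre of the collar's underside, on the tray's deck, 25 mm above the bench; the cell's flat top is 67 mm above the origin (92 mm above the bench). Not to be touched.
- control_box: Grey control box, 190 x 88 x 55 mm, fixed to the bench. Origin: centre of its underside; x along its long side, z up. Three push buttons stand in a row along it, 60 mm apart, in varying order: a square one, a round one and a mushroom-headed stop button.
- square_button (a joint): How far the square button is pressed in, m: 0 = out, 6 mm = fully in. Sprung: it starts to move at about 1 N, takes about 4.5 N fully in, and comes back by itself. It counts as pressed from 3.5 mm.
- square_button_top (a point): Centre of the square button's flat top (white plastic, 32 x 32 mm), 73 mm above the bench when out, z up.
- square_button_unit: The square button with its square aluminium frame (42 x 42 x 8 mm). Origin: centre of the frame's underside, on top of the control box, 55 mm above the bench; x and y along the square's sides.
- round_button_unit: The round push button (white, 32 mm across, top 18 mm above the origin) on a round aluminium frame 42 mm across. Origin: centre of its underside, on top of the control box. Not to be touched.
- mushroom_unit: The mushroom-headed stop button (40 mm across, top 32 mm above the origin) on a round frame. Origin: centre of its underside, on top of the control box. Not to be touched.
- loose_cell: A loose steel battery cell, 46 mm across, 80 mm tall, standing on the bench beside the work. Origin: centre of its underside. Bystander.
- plug_gauge: A dark steel plug gauge standing on the bench, foot 40 mm across, slim handle above, 100 mm tall. Origin: centre of its underside. Bystander.
- driver: A screwdriver lying on the bench beyond the work, roughly across the robot's view. Bystander.

How it is judged:
On the way, in this order (a step that is already met when the one before it is completed fails the run):
1. the proud cell is pressed fully home (within 2.5 mm) (value of joint proud_cell below 0.0025 m), for 0.2 s.
2. then the square button is pressed in (3.5 mm or more) by the fingers (value of joint square_button above 0.0035 m and contact force between the fingers and square_button_unit above 0.5 N), for 0.05 s.
At the end, for the whole second after the job is handed in: The formerly proud cell is home (within 2.5 mm), the square button has sprung back (within 1 mm), and the loose cell, plug gauge and screwdriver are at rest within 10 mm of where they began (value of joint proud_cell below 0.0025 m and value of joint square_button below 0.001 m and distance of each of loose_cell, plug_gauge, driver from where it was at the start of the episode below 0.01 m and linear speed of each of loose_cell, plug_gauge, driver below 0.02 m/s); the robot touches nothing.
It fails at once if the proud cell is pulled up or lifted (more than 28 mm above home) (value of joint proud_cell above 0.028 m).
It fails at once if the cell or the square button is pressed roughly (over 40 N) (contact force between any of the fingers, the arm and place_proud above 40 N or contact force between any of the fingers, the arm and square_button_unit above 40 N).
It fails at once if the square button is pressed before the cell is home (value of joint square_button above 0.0035 m and value of joint proud_cell above 0.004 m).
It fails at once if another cell or its collar, the round button or the stop button is touched (over 1 N) (contact force between any of the fingers, the arm and place_a above 1 N or contact force between any of the fingers, the arm and place_b above 1 N or contact force between any of the fingers, the arm and place_c above 1 N or contact force between any of the fingers, the arm and place_d above 1 N or contact force between any of the fingers, the arm and round_button_unit above 1 N or contact force between any of the fingers, the arm and mushroom_unit above 1 N).
It fails at once if a thing on the bench is pushed, lifted or carried (moved more than 10 mm, or touched with over 3 N) (distance of any of loose_cell, plug_gauge, driver from where it was at the start of the episode above 0.01 m or contact force between any of the fingers, the arm and loose_cell above 3 N or contact force between any of the fingers, the arm and plug_gauge above 3 N or contact force between any of the fingers, the arm and driver above 3 N).
It also fails if it takes over 43 s, if anything falls off the work surface, if the arm or the gripper's body presses on something with over 40 N, if the wrist force passes 120 N, or if a joint passes its speed limit or range.

## Robot

A 7-joint arm with a two-finger parallel gripper is mounted at the origin on the work surface. World frame = base frame: x ahead of the robot, y to its left, z up, the work surface at z = 0. Lengths are in m, angles in rad, forces in N, time in s.
With the tool pointing down it reaches from about 0.4 to 0.75 m from the base axis. Payload 19.5 kg.
Tool frame: the origin (TCP) lies midway between the tips of the shut fingers; the grasp point (between the pads) lies behind it (bot.hold_point_z is the z of the grasp point in the tool frame, in m); z points along the fingers, y is the line along which they close (so a half turn about z gives the same grasp; the last joint's range is limited). The gripper opens to 85 mm and grips with 20 to 120 N. Pads are 22 mm wide; open, the fingers measure 114 mm over their backs; the gripper's body (76 mm by 85 mm) begins 54 mm behind the grasp point. The pads swing forward as they close: fully open they stand 13 mm farther back than shut.
Start: joints at [1.216, 0.707, -0.028, 1.485, 0.022, 0.951, -0.075], TCP at [0.177, -0.547, 0.231] pointing down, gripper open.
Joint ranges: [-2.71, 2.71], [-0.32, 2.16], [-1.57, 1.52], [0, 2.45], [-1.46, 4.6], [0, 2.02], [-2.83, 2.83]. Speed limits (rad/s): [1.89, 1.89, 2.57, 2.57, 3.01, 3.01, 3.01].

## Interface

Orientations are given as a unit quaternion [x, y, z, w].
In Python, from cell import bot gives the robot as it stands.
- The arm moves only by the shell command python3 -m handwheel 'ROWS' [FORCE]. ROWS is JSON, a list of rows, each an object with "claw": the opening, from -1 (shut) to 1 (fully open); "offset": the shift along the world's x, y, z in units of 40 mm (1.0 is 40 mm), a list of three; "turn": the turn about the world's z in units of 8 degrees (1.0 is 8 degrees). A call has 1 to 8 rows; each row shifts and turns the commanded pose from where the row before left it; what a row does not reach is not made up. A row lasts 1/8 s, in which the tool goes at most 62.5 mm and 10.7 degrees, less where a joint would pass 70% of its speed; a pose out of reach is approached as far as the arm can. A call is refused whole if a number of a shift passes 1 or a number of a turn 1, either way. A call with a gripper value outside its range is refused whole. The fingers move at their own pace and stop on an object; FORCE is the grip in N (left out, the last holds). Time passes only in rows, so rows that do not move let the fingers close. It gives the time, the measured TCP pose, the force, the opening and the grip force at its end, in the units of the state.
- bot.observe(): the state, without advancing time (a new reading comes with each control period).
- bot.grab_frame(name): name is "scene" or "top"; returns a dict with "img" (384x512x3 uint8, red, green, blue), "z_map" (384x512 float32, m along the optical axis (not along the pixel's ray), 0 where there is no reading), "vfov" (degrees; the focal length in pixels is half the picture's height over the tangent of half this angle, whatever the lens; pixels are square), "cx", "cy" (the principal point, pixels), "D" ([k1, k2, p1, p2, k3] as OpenCV has them; the pictures are not rectified), "T" (4x4, takes a point from camera to world coordinates). Camera axes: x right, y down, z forward; pixel columns grow to the right and rows downward; lengths in m; the calibration is good to about 2 mm. A picture is of the moment at which its call begins.
- bot.finish_job(): hands the job in; it is judged then, once.
Trained networks look in a picture, given as the dict that the camera call returned (one of the last four; its "shot" number tells which), for a name from the list of things; names that differ only in an ending like _2 or _b are one class to them, and where a whole thing is asked for, a point or a joint stands for the part that bears it (a point fixed in the world has none). Each returns a list of dicts, best first, with "confidence" (0 to 1); they miss things now and then, are a little off and sometimes report something else, mostly with a low value. They report only what shows in the picture. A call takes as long as a camera call.
- bot.search_frame(target, picture): "bbox" ([left, top, right, bottom] in pixels, round what is visible of it).
- bot.tip_of(target, picture): "centre" ([column, row] in pixels: a listed point, or the origin of a listed thing).
The state is a dict: "t": time; "joint_pos": joint angles; "qvel": joint speeds; "joint_torque": joint torques, N m; "ee_pos": TCP position; "ee_rot": TCP orientation; "force": force on the tool from outside, world axes, zero at the start; "moment": the same for the moment, N m; "grip_width": finger opening in m; "grasp_force": force on a finger pad.
Only numpy, scipy, OpenCV 4.12 (cv2) and the standard library are available. Lean on these libraries where they do the work, as an engineer would, in place of code of your own. Each camera call takes 0.05 s, during which the arm holds its last target. There are 200 camera calls.

## Working session

There is one attempt and no reset: what is moved stays moved. The work goes in short steps, Python scripts to look and compute and a shell command to move; the robot and the scene stay as the last step left them, time stands still between calls to the robot, and variables do not carry over. Pictures are saved under pics/ and viewed, at most 10 in all, crops included, and the job is handed in when it is done.

```bash
mkdir -p pics
cat > h.py <<'E'
import numpy as np, cv2
from cell import bot
def K(p):
    f=p["img"].shape[0]/2/np.tan(np.radians(p["vfov"])/2)
    return np.array([[f,0,p["cx"]],[0,f,p["cy"]],[0,0,1.]])
def ray(p,uv):
    n=cv2.undistortPoints(np.array([[uv]],float),K(p),np.array(p["D"],float))[0,0]
    return np.array([n[0],n[1],1.])
def at_z(p,uv,z):
    T=np.array(p["T"]);d=T[:3,:3]@ray(p,uv);o=T[:3,3];return o+d*(z-o[2])/d[2]
def by_depth(p,uv):
    T=np.array(p["T"]);u,v=int(round(uv[0])),int(round(uv[1]))
    w=p["z_map"][max(v-2,0):v+3,max(u-2,0):u+3];w=w[w>0]
    return T[:3,:3]@(ray(p,uv)*np.median(w))+T[:3,3] if w.size else None
def tri(p,a,q,b):
    A=[];r=np.zeros(3);M=np.zeros((3,3))
    for P,uv in((p,a),(q,b)):
        T=np.array(P["T"]);d=T[:3,:3]@ray(P,uv);d/=np.linalg.norm(d);S=np.eye(3)-np.outer(d,d);M+=S;r+=S@T[:3,3]
    return np.linalg.solve(M,r)
def save(p,n): cv2.imwrite(f"pics/{n}.png",cv2.cvtColor(p["img"],cv2.COLOR_RGB2BGR))
E
python3 - <<'E'
from h import *
np.set_printoptions(precision=4,suppress=True)
s=bot.observe();print(s["t"],s["ee_pos"],s["ee_rot"],s["force"],bot.hold_point_z)
P={n:bot.grab_frame(n) for n in("scene","top")}
for n,p in P.items():
    save(p,n+"0");print(n,np.array(p["T"])[:3,3],p["D"])
    for t in "proud_cell_top square_button_top place_a round_button_unit mushroom_unit loose_cell plug_gauge driver tray control_box".split():
        for d in bot.tip_of(t,p)[:5 if t=="place_a" else 2]:
            print(t,round(d["confidence"],2),np.round(d["centre"],1),by_depth(p,d["centre"]))
E
```

```text
0.0 [ 0.1769 -0.5469  0.2308] [ 0.9878  0.1558 -0.0001 -0.0005] [-0.3745 -0.8758  0.1908] -0.0187
scene [ 1.1998 -0.405   0.8455] [-0.0383  0.      0.      0.      0.    ]
proud_cell_top 0.69 [292.  193.5] [0.6115 0.1029 0.0667]
proud_cell_top 0.59 [209.6 186.9] [ 0.497  -0.1219  0.1122]
square_button_top 0.61 [297.6 185.3] [0.5816 0.1481 0.055 ]
square_button_top 0.59 [233.5 236.9] [ 0.6488 -0.1275  0.0424]
place_a 0.79 [202.  232.8] [ 0.5891 -0.1983  0.0425]
place_a 0.77 [232.4 235.6] [ 0.6468 -0.1298  0.0477]
place_a 0.7 [215.9 243.3] [ 0.6562 -0.1863  0.0614]
place_a 0.53 [190.7 217.3] [ 0.5273 -0.2046  0.0531]
mushroom_unit 0.63 [283.2 182.9] [0.5535 0.1102 0.0613]
mushroom_unit 0.57 [328.3 170.6] [0.5433 0.3183 0.0118]
loose_cell 0.71 [328.7 167.7] [0.5439 0.3166 0.0268]
plug_gauge 0.65 [132.1 261.4] [ 0.5682 -0.4026  0.0262]
plug_gauge 0.51 [215.9 229.7] [ 0.6363 -0.1737  0.0916]
driver 0.63 [284.  251.9] [ 0.754  -0.0227  0.0197]
tray 0.92 [216.4 227.6] [ 0.6309 -0.1694  0.0922]
control_box 0.87 [278.1 194.1] [0.5785 0.0741 0.0502]
top [ 0.4678 -0.0202  1.0035] [-0.0201  0.  
[... 323 characters left out ...]
ce_a 0.79 [331.2 226. ] [ 0.5063 -0.1812  0.0912]
place_a 0.64 [301.8 182.3] [ 0.6173 -0.1084  0.0918]
place_a 0.58 [331.8 208.2] [ 0.5513 -0.1839  0.0901]
place_a 0.15 [401.6 211.2] [ 0.5497 -0.3814  0.0311]
round_button_unit 0.52 [218.4 235.2] [0.4812 0.1056 0.0729]
mushroom_unit 0.65 [215.2 217.5] [0.526  0.1134 0.0846]
mushroom_unit 0.61 [217.3 192.5] [0.5925 0.1114 0.072 ]
loose_cell 0.68 [144.2 217. ] [0.5284 0.3116 0.0453]
loose_cell 0.25 [299.8 182.9] [ 0.616  -0.1034  0.0904]
plug_gauge 0.6 [404.  210.5] [ 0.5514 -0.3873  0.0328]
driver 0.82 [264.4 139.5] [ 0.7537 -0.0111  0.0115]
tray 0.67 [314.2 207.6] [ 0.5585 -0.1477  0.0266]
control_box 0.57 [216.6 214.1] [0.5347 0.1098 0.0861]
```

Run:
```python
import cv2
a=cv2.imread("pics/top0.png")[120:280,110:430];cv2.imwrite("pics/topc.png",cv2.resize(a,(800,400),interpolation=cv2.INTER_CUBIC))
b=cv2.imread("pics/scene0.png")[110:310,100:380];cv2.imwrite("pics/scenec.png",cv2.resize(b,(800,571),interpolation=cv2.INTER_CUBIC))
```

```text
(no output)
```

View pics/topc.png

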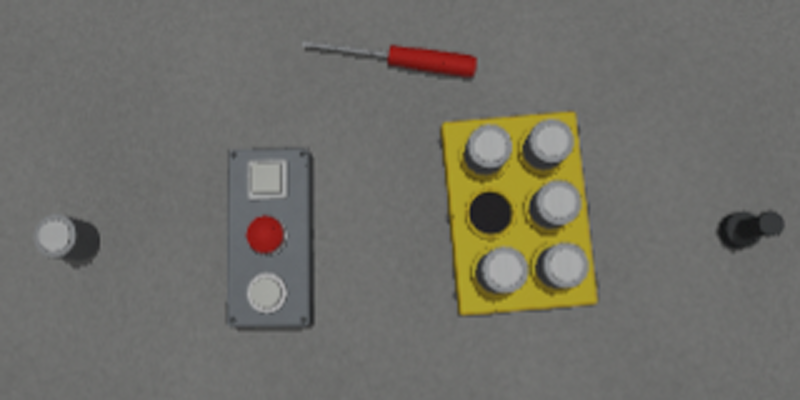

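View pics/scenec.png

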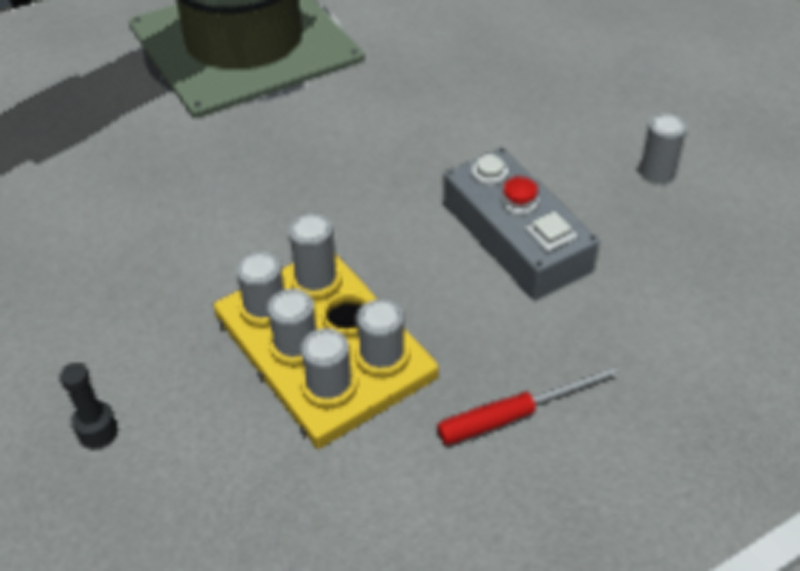

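The top crop shows the proud cell at the near-left corner of the tray (full-picture px ~311,226; depth puts its top at 111 mm, while the others are at 92 mm). The square button is at the far end of the box (px ~216,191), with the mushroom button next to it. The scene crop confirms the proud cell (px ~209,190) and the square button (px ~293,190).

Run:
```python
from h import *
np.set_printoptions(precision=4,suppress=True)
for n in("top","scene"):
    p=bot.grab_frame(n);T=np.array(p["T"]);h,w=p["z_map"].shape
    uv=np.mgrid[0:h,0:w][::-1].reshape(2,-1).T.astype(float)
    r=cv2.undistortPoints(uv[:,None],K(p),np.array(p["D"],float))[:,0]
    z=p["z_map"].reshape(-1);X=np.c_[r*z[:,None],z]@T[:3,:3].T+T[:3,3]
    g=p["img"].reshape(-1,3).astype(int)
    def rep(nm,c,R,lo,hi,white=0):
        m=(z>0)&(np.hypot(*(X[:,:2]-c).T)<R)&(X[:,2]>lo)&(X[:,2]<hi)&(g.min(1)>white)
        if m.sum()>3:
            rect=cv2.minAreaRect(X[m,:2].astype(np.float32))
            print(n,nm,m.sum(),X[m].mean(0),np.median(X[m,2]),"mid",(X[m].min(0)+X[m].max(0))[:2]/2,np.ptp(X[m],0),rect)
    rep("proud",(.508,-.13),.045,.102,.13)
    rep("square",(.593,.109),.03,.066,.08)
    rep("round",(.481,.11),.03,.066,.08)
    rep("mush",(.535,.11),.03,.08,.1)
    for c in((.506,-.181),(.56,-.185),(.62,-.18),(.615,-.107)): rep("cell",c,.03,.085,.1)
    rep("tray",(.565,-.15),.2,.02,.03)
    rep("box",(.535,.11),.12,.045,.06)
```

```text
top proud 270 [ 0.5007 -0.1295  0.1103] 0.11041231987314543 mid [ 0.5004 -0.1294] [0.0443 0.0422 0.0119] ((0.5003626346588135, -0.12944670021533966), (0.04429522529244423, 0.04220345616340637), 0.1794993132352829)
top square 147 [0.5953 0.1137 0.0721] 0.07223900277407203 mid [0.5958 0.1149] [0.0347 0.0326 0.0099] ((0.5958189964294434, 0.11548201739788055), (0.03227981552481651, 0.03454761207103729), 6.352136611938477)
top round 121 [0.476  0.1118 0.0723] 0.07247915690856666 mid [0.4753 0.1122] [0.0334 0.0312 0.01  ] ((0.47467872500419617, 0.11286602914333344), (0.031087195500731468, 0.03336842358112335), 71.88236999511719)
top mush 156 [0.5362 0.1129 0.0843] 0.08448916913230614 mid [0.5365 0.1133] [0.0337 0.0343 0.0094] ((0.5365145206451416, 0.11326402425765991), (0.03374622017145157, 0.034016650170087814), 1.2180180549621582)
top cell 236 [ 0.5061 -0.1913  0.091 ] 0.09100265763308213 mid [ 0.5066 -0.1909] [0.0452 0.04   0.0085] ((0.5057429671287537, -0.19096842408180237), (0.04446893930435181, 0.03894442319869995), 16.356367111206055)
top cell 240 [ 0.5688 -0.1874  0.0909] 0.0908615
[... 2428 characters left out ...]
(0.05875193327665329, 0.04252869635820389), 29.598583221435547)
scene cell 115 [ 0.6269 -0.115   0.0916] 0.09169533372022365 mid [ 0.6265 -0.1159] [0.0367 0.0411 0.0087] ((0.6261265873908997, -0.11551754921674728), (0.043974727392196655, 0.03245328366756439), 71.90286254882812)
scene tray 1252 [ 0.6106 -0.1584  0.0249] 0.02488774114153397 mid [ 0.6054 -0.1421] [0.288  0.192  0.0099] ((0.6080842018127441, -0.14932343363761902), (0.3003953993320465, 0.16240735352039337), 9.499542236328125)
scene box 792 [0.5514 0.1062 0.0543] 0.05482104118789527 mid [0.536  0.1137] [0.1969 0.0903 0.0149] ((0.5361036062240601, 0.11361894011497498), (0.19671572744846344, 0.08973914384841919), 0.3270368278026581)
```

```bash
python3 -m handwheel '[{"claw":-1,"offset":[0.58,0.75,0],"turn":-0.4},{"claw":-1,"offset":[0.58,0.75,0],"turn":-0.4},{"claw":-1,"offset":[0.58,0.75,0],"turn":-0.4},{"claw":-1,"offset":[0.58,0.75,0],"turn":-0.4},{"claw":-1,"offset":[0.58,0.75,0],"turn":-0.4},{"claw":-1,"offset":[0.58,0.75,0],"turn":-0.25},{"claw":-1,"offset":[0.58,0.75,0],"turn":0}]' 40; python3 -m handwheel '[{"claw":-1,"offset":[0.58,0.75,0],"turn":0},{"claw":-1,"offset":[0.58,0.75,0],"turn":0},{"claw":-1,"offset":[0.58,0.75,0],"turn":0},{"claw":-1,"offset":[0.58,0.75,0],"turn":0},{"claw":-1,"offset":[0.58,0.75,0],"turn":0},{"claw":-1,"offset":[0.58,0.75,0],"turn":0},{"claw":-1,"offset":[0.4,0.5,0],"turn":0},{"claw":-1,"offset":[0,0,0],"turn":0}]'
```

```text
t: 2.08
ee_pos: [0.3401, -0.336, 0.2314]
ee_rot: [1.0, -0.001, 0.0, 0.0]
force: [0.5, -0.3, 0.3]
grip_width: -0.0002
grasp_force: 0.0
t: 3.08
ee_pos: [0.4953, -0.1355, 0.2311]
ee_rot: [1.0, 0.001, 0.0, -0.0]
force: [-1.2, -0.5, -0.1]
grip_width: 0.0002
grasp_force: 0.0
```

```bash
python3 -m handwheel '[{"claw":-1,"offset":[0.15,0.15,-0.6],"turn":0},{"claw":-1,"offset":[0,0,-0.6],"turn":0},{"claw":-1,"offset":[0,0,-0.6],"turn":0},{"claw":-1,"offset":[0,0,-0.4],"turn":0},{"claw":-1,"offset":[0,0,0],"turn":0},{"claw":-1,"offset":[0,0,0],"turn":0}]'
python3 - <<'E'
from h import *
p=bot.grab_frame("scene");cv2.imwrite("pics/s1.png",cv2.resize(cv2.cvtColor(p["img"][130:280,140:340],cv2.COLOR_RGB2BGR),(800,600),interpolation=cv2.INTER_CUBIC))
E
```

```text
t: 3.82
ee_pos: [0.5006, -0.1315, 0.144]
ee_rot: [1.0, -0.001, 0.0, 0.0]
force: [-0.3, 1.0, 0.8]
grip_width: 0.0003
grasp_force: 0.0
```

View pics/s1.png

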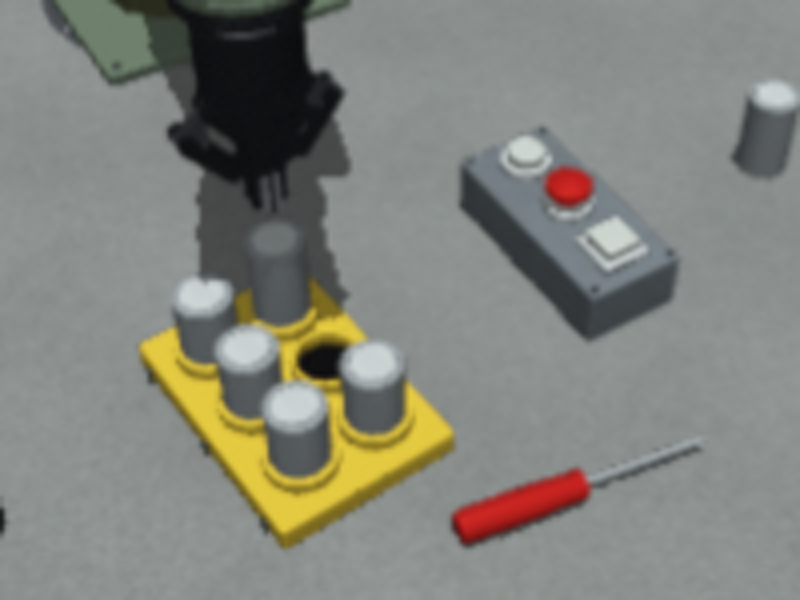

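The fingertips (crop px 272,210) are right above the proud cell's top (275,240), and the wide knuckles are well clear of the neighbouring cells. I'll press now.

```bash
python3 -m handwheel '[{"claw":-1,"offset":[0,0.05,-0.4],"turn":0},{"claw":-1,"offset":[0,0,-0.25],"turn":0},{"claw":-1,"offset":[0,0,-0.1],"turn":0},{"claw":-1,"offset":[0,0,-0.1],"turn":0},{"claw":-1,"offset":[0,0,0],"turn":0}]'; python3 -m handwheel '[{"claw":-1,"offset":[0,0,-0.1],"turn":0},{"claw":-1,"offset":[0,0,-0.1],"turn":0},{"claw":-1,"offset":[0,0,0],"turn":0}]'
```

```text
t: 4.5
ee_pos: [0.5006, -0.1292, 0.1094]
ee_rot: [1.0, -0.001, 0.0, -0.0]
force: [0.0, -0.5, 0.4]
grip_width: 0.0
grasp_force: 0.0
t: 4.88
ee_pos: [0.5006, -0.1291, 0.1012]
ee_rot: [1.0, -0.001, 0.0, -0.0]
force: [-0.4, -1.2, -0.6]
grip_width: 0.0002
grasp_force: 0.0
```

```bash
python3 -m handwheel '[{"claw":-1,"offset":[0,0,-0.06],"turn":0}]'
python3 - <<'E'
from h import *
p=bot.grab_frame("scene");cv2.imwrite("pics/s2.png",cv2.resize(cv2.cvtColor(p["img"][150:240,165:285],cv2.COLOR_RGB2BGR),(800,600),interpolation=cv2.INTER_CUBIC))
print(bot.observe()["force"])
E
```

```text
t: 5.0
ee_pos: [0.5007, -0.1291, 0.0991]
ee_rot: [1.0, -0.001, 0.0, -0.0]
force: [-0.5, 0.0, 5.9]
grip_width: 0.0001
grasp_force: 2.7
[-0.49273896 -0.91433712  4.2968406 ]
```

View pics/s2.png

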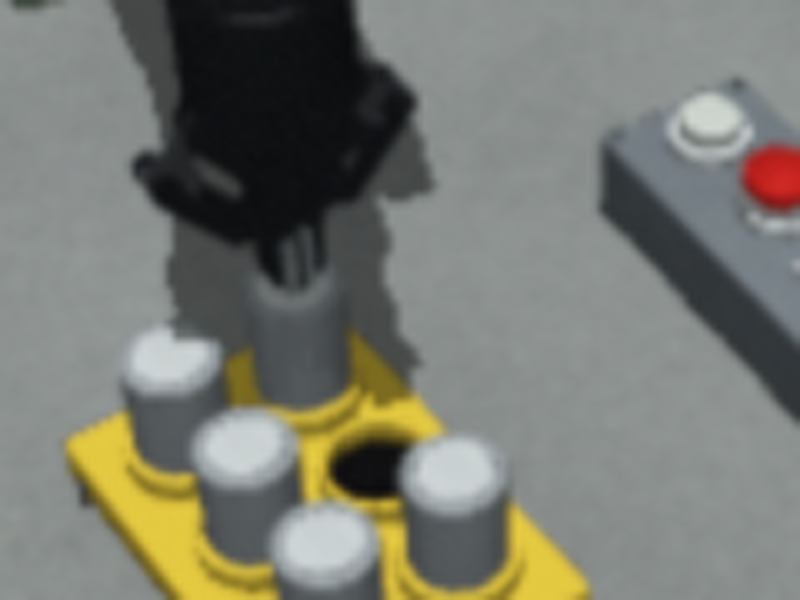

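The fingertips rest on the cell top (crop px 300,285) and friction of about 5 N shows, with the cell still a little proud. I'll go on in small steps until the seat spring pushes back.

```bash
python3 -m handwheel '[{"claw":-1,"offset":[0,0,-0.06],"turn":0},{"claw":-1,"offset":[0,0,-0.06],"turn":0},{"claw":-1,"offset":[0,0,-0.05],"turn":0}]'; python3 -m handwheel '[{"claw":-1,"offset":[0,0,-0.03],"turn":0},{"claw":-1,"offset":[0,0,0],"turn":0}]';python3 -m handwheel '[{"claw":-1,"offset":[0,0,-0.02],"turn":0},{"claw":-1,"offset":[0,0,0],"turn":0}]'
```

```text
t: 5.42
ee_pos: [0.5007, -0.1291, 0.0922]
ee_rot: [1.0, -0.001, 0.0, -0.0]
force: [0.6, 0.4, 5.8]
grip_width: 0.0003
grasp_force: 2.7
t: 5.68
ee_pos: [0.5007, -0.1291, 0.0911]
ee_rot: [1.0, -0.001, 0.0, -0.0]
force: [-0.1, 1.4, 9.0]
grip_width: 0.0002
grasp_force: 4.2
t: 5.92
ee_pos: [0.5008, -0.1292, 0.0904]
ee_rot: [1.0, -0.001, 0.0, 0.0]
force: [-1.3, -0.4, 11.1]
grip_width: 0.0002
grasp_force: 5.5
```

The rising force shows the seat is reached. I'll press a little more, hold, then lift off and check.

```bash
python3 -m handwheel '[{"claw":-1,"offset":[0,0,-0.03],"turn":0},{"claw":-1,"offset":[0,0,0],"turn":0},{"claw":-1,"offset":[0,0,0],"turn":0}]'; python3 -m handwheel '[{"claw":-1,"offset":[0,0,0.05],"turn":0},{"claw":-1,"offset":[0,0,0.1],"turn":0},{"claw":-1,"offset":[0,0,0.5],"turn":0},{"claw":-1,"offset":[0,0,0.7],"turn":0},{"claw":-1,"offset":[0,0,0.7],"turn":0},{"claw":-1,"offset":[0,0,0.5],"turn":0}]'; python3 -m handwheel '[{"claw":-1,"offset":[0.4,0.9,0],"turn":0},{"claw":-1,"offset":[0.4,0.9,0],"turn":0},{"claw":-1,"offset":[0.4,0.9,0],"turn":0},{"claw":-1,"offset":[0.4,0.9,0],"turn":0},{"claw":-1,"offset":[0.4,0.9,0],"turn":0},{"claw":-1,"offset":[0.4,0.9,0],"turn":0},{"claw":-1,"offset":[0,0.7,0],"turn":0},{"claw":-1,"offset":[0,0,0],"turn":0}]'
python3 - <<'E'
from h import *
for n in("top","scene"):
    p=bot.grab_frame(n)
    T=np.array(p["T"])
    for c in((.501,-.129),(.507,-.190)):
        q=np.linalg.inv(T)@np.r_[c,.092,1];uv=cv2.projectPoints(q[None,:3],np.zeros(3),np.zeros(3),K(p),np.array(p["D"],float))[0].ravel()
        print(n,by_depth(p,uv))
E
```

```text
t: 6.3
ee_pos: [0.5008, -0.1291, 0.0894]
ee_rot: [1.0, -0.001, 0.001, 0.0]
force: [-1.2, 1.5, 14.8]
grip_width: 0.0002
grasp_force: 7.4
t: 7.05
ee_pos: [0.5005, -0.1291, 0.192]
ee_rot: [1.0, -0.001, 0.0, 0.0]
force: [0.2, -0.4, 1.0]
grip_width: -0.0001
grasp_force: 0.0
t: 8.05
ee_pos: [0.5961, 0.1172, 0.1905]
ee_rot: [1.0, 0.001, -0.0, -0.0]
force: [-0.6, 0.2, 0.4]
grip_width: 0.0
grasp_force: 0.0
top [ 0.50103218 -0.12910564  0.09111536]
top [ 0.50702045 -0.19008869  0.091524  ]
scene [ 0.49996411 -0.12859094  0.09088314]
scene [ 0.50637298 -0.18980546  0.09131812]
```

The cell is level with its neighbour (0.091 m for both). Next, down over the square button, whose top is at 73 mm.

```bash
python3 -m handwheel '[{"claw":-1,"offset":[0.03,-0.05,-0.7],"turn":0},{"claw":-1,"offset":[0,0,-0.7],"turn":0},{"claw":-1,"offset":[0,0,-0.7],"turn":0},{"claw":-1,"offset":[0,0,-0.4],"turn":0},{"claw":-1,"offset":[0,0,-0.1],"turn":0},{"claw":-1,"offset":[0,0,0],"turn":0}]'
python3 - <<'E'
from h import *
p=bot.grab_frame("scene");cv2.imwrite("pics/s3.png",cv2.resize(cv2.cvtColor(p["img"][130:220,240:360],cv2.COLOR_RGB2BGR),(800,600),interpolation=cv2.INTER_CUBIC))
E
```

```text
t: 8.9
ee_pos: [0.598, 0.1127, 0.0875]
ee_rot: [1.0, -0.001, 0.0, -0.0]
force: [-0.4, -0.2, 0.3]
grip_width: 0.0
grasp_force: 0.0
```

View pics/s3.png

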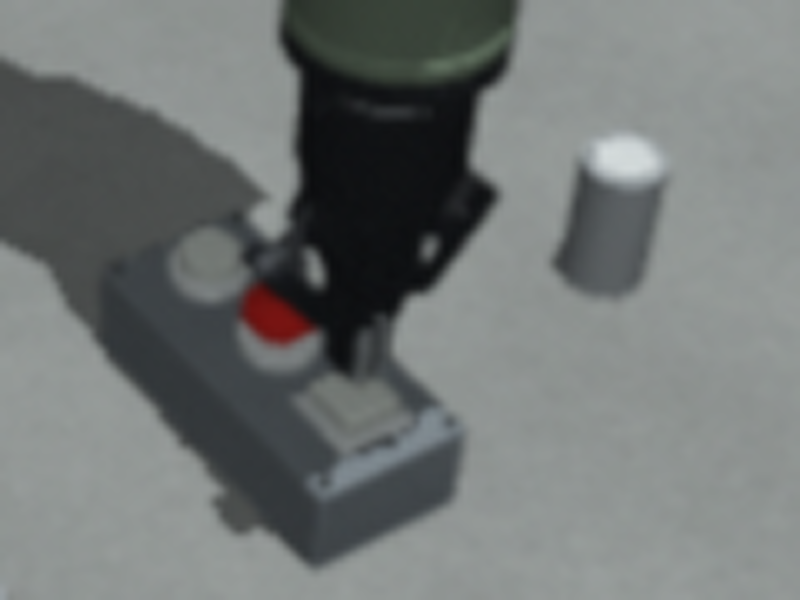

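The fingertips (crop px 355,375) stand just above the middle of the square button (352,398), clear of the red mushroom (280,310).

```bash
python3 -m handwheel '[{"claw":-1,"offset":[0,0,-0.25],"turn":0},{"claw":-1,"offset":[0,0,-0.1],"turn":0},{"claw":-1,"offset":[0,0,-0.06],"turn":0},{"claw":-1,"offset":[0,0,0],"turn":0}]'; python3 -m handwheel '[{"claw":-1,"offset":[0,0,-0.05],"turn":0},{"claw":-1,"offset":[0,0,-0.03],"turn":0},{"claw":-1,"offset":[0,0,0],"turn":0}]'
```

```text
t: 9.45
ee_pos: [0.5976, 0.1129, 0.0704]
ee_rot: [1.0, -0.001, -0.0, -0.0]
force: [-1.8, 0.3, 2.6]
grip_width: -0.0001
grasp_force: 1.2
t: 9.82
ee_pos: [0.5978, 0.1129, 0.0673]
ee_rot: [1.0, -0.001, 0.0, -0.0]
force: [-2.4, -0.0, 4.9]
grip_width: 0.0003
grasp_force: 2.1
```

The force is 4.9 N and the button is nearly fully in. Withdrawing.

```bash
python3 -m handwheel '[{"claw":-1,"offset":[0,0,0],"turn":0},{"claw":-1,"offset":[0,0,0.1],"turn":0},{"claw":-1,"offset":[0,0,0.3],"turn":0},{"claw":-1,"offset":[0,0,0.7],"turn":0},{"claw":-1,"offset":[0,0,0.8],"turn":0},{"claw":-1,"offset":[0,0,0.8],"turn":0},{"claw":-1,"offset":[0,0,0.8],"turn":0},{"claw":-1,"offset":[0,0,0],"turn":0}]'; python3 -m handwheel '[{"claw":-1,"offset":[-0.5,-0.8,0.3],"turn":0},{"claw":-1,"offset":[-0.5,-0.8,0],"turn":0},{"claw":-1,"offset":[-0.3,-0.6,0],"turn":0},{"claw":-1,"offset":[0,0,0],"turn":0},{"claw":-1,"offset":[0,0,0],"turn":0}]'
python3 - <<'E'
from h import *
p=bot.grab_frame("scene");T=np.array(p["T"])
for c,z in(((.501,-.129),.092),((.507,-.190),.092),((.597,.114),.073)):
    q=np.linalg.inv(T)@np.r_[c,z,1];uv=cv2.projectPoints(q[None,:3],np.zeros(3),np.zeros(3),K(p),np.array(p["D"],float))[0].ravel()
    print(uv,by_depth(p,uv))
save(p,"end")
E
```

```text
t: 10.82
ee_pos: [0.5986, 0.1129, 0.21]
ee_rot: [1.0, -0.001, 0.002, -0.0]
force: [-0.3, 0.2, -0.9]
grip_width: -0.0004
grasp_force: 0.0
t: 11.45
ee_pos: [0.5459, 0.0255, 0.2192]
ee_rot: [1.0, -0.0, -0.0, -0.0]
force: [0.9, 0.9, -1.4]
grip_width: -0.0004
grasp_force: 0.0
[208.60931563 193.351248  ] [ 0.49883541 -0.12814522  0.08966621]
[190.82088946 202.20200186] [ 0.50612081 -0.18972722  0.09104387]
[292.33061804 187.9890859 ] [0.5962794  0.11462035 0.07207663]
```

View pics/end.png

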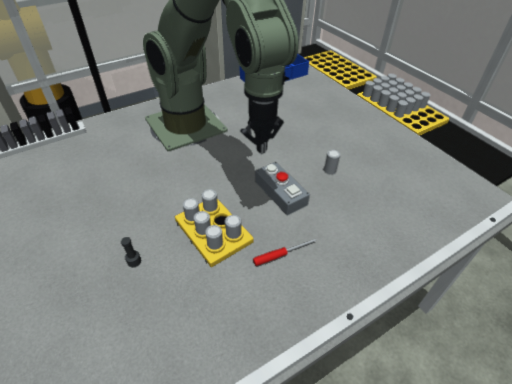

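The formerly proud cell (px 209,193) is level with the rest, the square button (292,188) is back out, the bystanders haven't moved and the arm is clear.

```bash
python3 -c "from cell import bot; print(bot.finish_job())"
```

```text
the job is handed in; nothing more can be done
None
```

I pressed the proud cell home, level with its neighbour, then pressed the square button, which sprang back; the arm is withdrawn and the job is handed in, though no verdict came back.

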